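# Move each reagent bottle to the cup of its own size

## Robot

A 6-joint arm with a two-finger parallel gripper is mounted at the origin on a cart in front of the work surface, level with it; the furniture and walls round the work are solid. World frame = base frame: x ahead of the robot, y to its left, z up, the work surface at z = 0. Lengths are in mm, angles in rad, forces in N, time in s.
With the tool pointing down it reaches from about 275 to 1000 mm from the base axis. Payload 8.4 kg.
Tool frame: the origin (TCP) lies at the very end of the fingers, on their centre line; the grasp point (between the pads) lies 19 mm behind it; z points along the fingers, y is the line along which they close (so a half turn about z gives the same grasp; the last joint's range is limited). The gripper opens to 85 mm and grips with 20 to 120 N. Pads are 22 mm wide; open, the fingers measure 114 mm over their backs; the gripper's body (76 mm by 85 mm) begins 54 mm behind the grasp point. The pads swing forward as they close: fully open they stand 13 mm farther back than shut.
Start: joints at [-1.296, 0.353, 1.633, -0, 1.155, -0.002], TCP at [170.798, -601.212, 198.981] pointing down, gripper open.
Joint ranges: [-2.63, 2.63], [-0.92, 2.1], [0.06, 2.66], [-1.3, 4.44], [0, 2.69], [-3.02, 3.02]. Speed limits (rad/s): [2.22, 2.22, 2.79, 3.14, 3.14, 3.14].

## Interface

Orientations are given as [roll, pitch, yaw] about the fixed x, y, z axes, in that order (R = Rz(yaw) Ry(pitch) Rx(roll)).
In Python, from rig import sensors, grab_frame, camera_params, order gives the robot as it stands. The module is installed in compiled form; this text tells all that it offers.
- The arm moves only by the tool move_arm, never from a script. Its argument "motion" is a list of rows, each a list of 7 numbers: the turn, a rotation vector about the tool's x, y, z in fractions of the full range, 1 being pi rad, then the shift along the tool's x, y, z in shares of 0.5 m (1.0 is 0.5 m), then the finger opening in m, from 0 to 0.0854. A call has 1 to 8 rows; each row is the pose to reach, as a shift and turn from the pose commanded when the call began, along the tool's axes at that moment; what a row does not reach only later rows make up. A row lasts 1/8 s, in which the tool goes at most 62.5 mm and 10.7 degrees, less where a joint would pass 70% of its speed; a pose out of reach is approached as far as the arm can. A shift or turn number past 1, either way, is cut back to 1. A call with a gripper value outside its range is refused whole. The fingers move at their own pace and stop on an object; "grip_force" is the grip in N (left out, the last holds). Time passes only in rows, so rows that repeat a pose let the fingers close. It gives the time, the measured TCP pose, the force, the opening and the grip force at its end, in the units of the state.
- sensors.sense(): the state, without advancing time (a new reading comes with each control period).
- grab_frame(name): name is "side" or "top" or "wrist"; returns (picture, depth): 480x640x3 uint8, red, green, blue; 480x640 float32, mm along the optical axis (not along the pixel's ray), 0 where there is no reading.
- camera_params(name): a dict with "camera_matrix" (3x3 intrinsics, pixels), "world_from_camera" (4x4, takes a point from camera to world coordinates). Camera axes: x right, y down, z forward; pixel columns grow to the right and rows downward; lengths in mm; the calibration is good to about 2 mm. A picture is of the moment at which its call begins: read the wrist's pose just before it. camera_params takes no time and is no camera call; for the wrist camera it gives the pose at the moment of the call.
- order.sign_off(): hands the job in; it is judged then, once.
The state is a dict: "clock": time; "qpos": joint angles; "qvel": joint speeds; "joint_efforts": joint torques, N m; "eef_pos": TCP position; "tcp_rot": TCP orientation; "contact_force": force on the tool from outside, world axes, zero at the start; "wrist_torque": the same for the moment, N m; "opening": opening from 0.0 (shut) to 1.0 (fully open); "grasp_force": force on a finger pad.
Only numpy, scipy, OpenCV 4.12 (cv2) and the standard library are available. Lean on these libraries where they do the work, as an engineer would, in place of code of your own. Each camera call takes 0.05 s, during which the arm holds its last target. There are 200 camera calls.

## Task

The four reagent bottles at the front of the bench, among the cups, were put back wrongly: three stand in a cup one size too large, and the largest stands on the bare bench. Move them so that all four bottles stand upright, each seated on the floor of the cup that fits it, the smallest bottle in the smallest cup and so on up to the largest. Do not tip any bottle over, and leave the timer and the tape roll where they are.

Things in the scene. Friction and masses are not known exactly. Their poses are not given: they have to be found in the camera images.
- bottle_24: the smallest bottle, brown with a black cap: rigid round bottle 24 mm in diameter and 48 mm tall; below the shoulder, up to about 31 mm above its underside, it has its full width; the fixed screw cap (18 mm wide) is the top 9 mm. About 30 g. Origin: centre of its underside; z is up along the bottle. At the start it stands in the cup for the 34 mm bottle.
- bottle_34: the second smallest bottle, brown with a black cap: rigid round bottle 34 mm in diameter and 70 mm tall; below the shoulder, up to about 45 mm above its underside, it has its full width; the fixed screw cap (25 mm wide) is the top 13 mm. About 40 g. Origin: centre of its underside; z is up along the bottle. At the start it stands in the cup for the 44 mm bottle.
- bottle_44: the second largest bottle, white with a red cap: rigid round bottle 44 mm in diameter and 85 mm tall; below the shoulder, up to about 56 mm above its underside, it has its full width; the fixed screw cap (33 mm wide) is the top 15 mm. About 70 g. Origin: centre of its underside; z is up along the bottle. At the start it stands in the cup for the 54 mm bottle.
- bottle_54: the largest bottle, brown with a white cap: rigid round bottle 54 mm in diameter and 105 mm tall; below the shoulder, up to about 68 mm above its underside, it has its full width; the fixed screw cap (40 mm wide) is the top 19 mm. About 120 g. Origin: centre of its underside; z is up along the bottle. At the start it stands on the bare bench among the cups.
- cup_24: the smallest of four cups, for the 24 mm bottle, fixed to the bench: low round grey cup on a 54 mm square dark metal plate. Its flat floor is 3 mm above the bench, 32 mm across; the wall is upright to 6 mm, then flares to a mouth 40 mm across (48 mm outside) at the rim, 13 mm above the bench. Origin: centre of its underside, at bench height; z up.
- cup_34: the second smallest of four cups, for the 34 mm bottle, fixed to the bench: low round grey cup on a 64 mm square dark metal plate. Its flat floor is 3 mm above the bench, 42 mm across; the wall is upright to 6 mm, then flares to a mouth 50 mm across (58 mm outside) at the rim, 13 mm above the bench. Origin: centre of its underside, at bench height; z up.
- cup_44: the second largest of four cups, for the 44 mm bottle, fixed to the bench: low round grey cup on a 74 mm square dark metal plate. Its flat floor is 3 mm above the bench, 52 mm across; the wall is upright to 6 mm, then flares to a mouth 60 mm across (68 mm outside) at the rim, 13 mm above the bench. Origin: centre of its underside, at bench height; z up.
- cup_54: the largest of four cups, for the 54 mm bottle, fixed to the bench: low round grey cup on a 84 mm square dark metal plate. Its flat floor is 3 mm above the bench, 62 mm across; the wall is upright to 6 mm, then flares to a mouth 70 mm across (78 mm outside) at the rim, 13 mm above the bench. Origin: centre of its underside, at bench height; z up.
- timer: bystander: flat white bench timer, 62x66x17 mm, lying loose. Origin: centre of its underside.
- tape_roll: bystander: roll of beige tape, 96 mm across and 25 mm high, lying flat and loose. Origin: centre of its underside.
Mind the look-alikes: they are no part of the job. What is shaped like the bottle_44 but blue or yellow is not meant.

How it is judged (in metres and radians):
At the end, for the whole second after the job is handed in: Each of the four bottles stands in the cup of its own size: its centre within 9 mm of the cup's centre, its underside less than 3 mm above the cup's floor, tilted less than 0.15 rad, at rest (horizontal distance between bottle_24 and cup_24 below 0.009 m and z of bottle_24 in the frame of cup_24 below 0.006 m and angle between each of bottle_24, bottle_34, bottle_44, bottle_54's own z axis and vertical below 0.15 rad and linear speed of each of bottle_24, bottle_34, bottle_44, bottle_54 below 0.02 m/s and horizontal distance between bottle_34 and cup_34 below 0.009 m and z of bottle_34 in the frame of cup_34 below 0.006 m and horizontal distance between bottle_44 and cup_44 below 0.009 m and z of bottle_44 in the frame of cup_44 below 0.006 m and horizontal distance between bottle_54 and cup_54 below 0.009 m and z of bottle_54 in the frame of cup_54 below 0.006 m); the robot touches nothing.
It fails at once if a bottle is tipped over (more than 40 degrees) (angle between any of bottle_24, bottle_34, bottle_44, bottle_54's own z axis and vertical above 0.7 rad).
It fails at once if the timer is moved more than 30 mm (distance of timer from where it was at the start of the episode above 0.03 m).
It fails at once if the tape roll is moved more than 30 mm (distance of tape_roll from where it was at the start of the episode above 0.03 m).
It also fails if it takes over 128 s, if anything falls off the work surface, if the arm or the gripper's body presses on something with over 40 N, if the wrist force passes 120 N, or if a joint passes its speed limit or range.

## Working session

There is one attempt and no reset: what is moved stays moved. The work goes in short steps, Python scripts to look and compute and a tool call to move; the robot and the scene stay as the last step left them, time stands still between calls to the robot, and variables do not carry over. Pictures are saved under pics/ and viewed, at most 14 in all, crops included, and the job is handed in when it is done.

Besides the shell and the picture viewer there is one more tool, called after ">>>" by a JSON object that holds its "fn" and its "kwargs". move_arm: Moves the arm, as the interface text tells. Its arguments: {"type":"object","properties":{"motion":{"type":"array","items":{"type":"array","items":{"type":"number"}}},"grip_force":{"type":"number"}},"required":["motion"]}

```bash
mkdir -p pics; python3 - <<'E'
from rig import sensors, grab_frame, camera_params
import cv2,numpy as np
s=sensors.sense();print(s)
for n in ["top","side"]:
    p,d=grab_frame(n);cv2.imwrite(f"pics/{n}0.png",p[:,:,::-1]);np.savez(f"{n}0.npz",p=p,d=d);print(n,camera_params(n))
E
```

```text
{'clock': 0.0, 'qpos': array([-1.29640036e+00,  3.53673354e-01,  1.63414315e+00, -1.34524703e-05,
        1.15521553e+00, -2.37174800e-03]), 'qvel': array([ 0.00099759, -0.0019963 ,  0.00161176, -0.00013276, -0.00195778,
       -0.00021275]), 'joint_efforts': array([ 2.02192918e-03, -6.05242467e+01, -3.42078459e+01, -5.23826964e-05,
        9.39732447e-03, -5.00582274e-06]), 'eef_pos': array([ 170.64746007, -600.69625641,  198.24212498]), 'tcp_rot': array([-3.14015325e+00,  8.88570882e-06,  2.76773160e-01]), 'contact_force': array([ 0.00442809, -0.5238544 ,  0.6987269 ]), 'wrist_torque': array([-0.01524342,  0.00642718,  0.02060907]), 'grasp_force': 0.0, 'opening': 0.9961725641898115}
top {'camera_matrix': array([[533.46889737,   0.        , 314.2615753 ],
       [  0.        , 533.46889737, 235.6892912 ],
       [  0.        ,   0.        ,   1.        ]]), 'world_from_camera': array([[-6.34200773e-02, -9.76275120e-01,  2.07038123e-01,
         2.82181002e+02],
       [-9.97961418e-01,  6.05556485e-02, -2.01499956e-02,
        -1.98042631e+01],
       [ 7.13461162e-03, -2.07893973e-01, -9.78125346e-01,
         1.41400035e+03],
       [ 0.00000000e+00,  0.00000000e+00,  0.00000000e+00,
         1.00000000e+00]])}
side {'camera_matrix': array([[519.05194496,   0.        , 316.96748076],
       [  0.        , 519.05194496, 235.81177321],
       [  0.        ,   0.        ,   1.        ]]), 'world_from_camera': array([[-8.25550807e-01, -3.03175824e-01,  4.75972988e-01,
         5.08039575e+01],
       [-5.64263187e-01,  4.30700040e-01, -7.04346882e-01,
         7.28285528e+02],
       [ 8.53936130e-03, -8.50048172e-01, -5.26635722e-01,
         6.16528492e+02],
       [ 0.00000000e+00,  0.00000000e+00,  0.00000000e+00,
         1.00000000e+00]])}
```

View pics/top0.png

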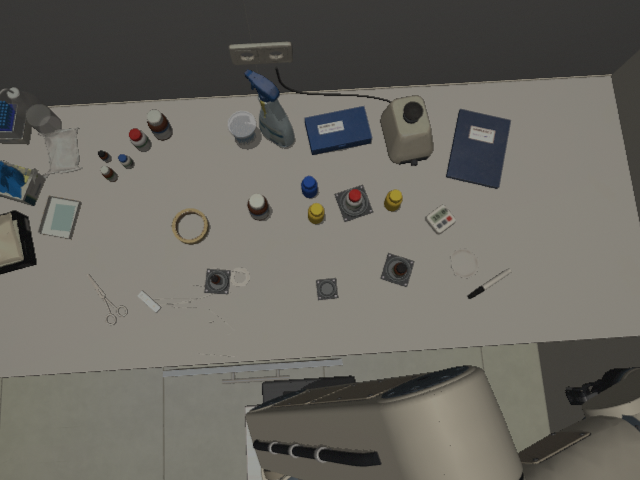

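View pics/side0.png

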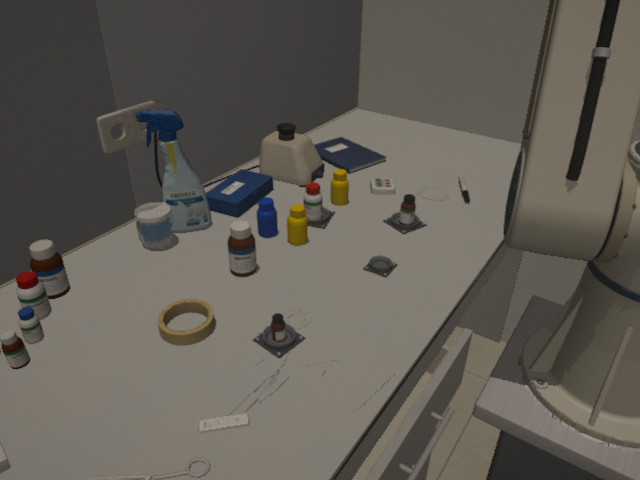

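The top view shows bottle_24 in cup_34 at (217,282), bottle_34 in cup_44 at (398,270), bottle_44 in cup_54 at (354,200), the bare bottle_54 at (258,205) and empty cup_24 at (327,289). The tape is at (190,226) and the timer at (440,219). Yellow decoys are at (317,212) and (395,199), with a blue one at (310,186).

```bash
cat > h.py <<'E'
import numpy as np,cv2
from rig import sensors, grab_frame, camera_params
def cloud(d,c):
    K=c["camera_matrix"];T=c["world_from_camera"]
    v,u=np.mgrid[:d.shape[0],:d.shape[1]]
    P=np.stack([(u-K[0,2])/K[0,0]*d,(v-K[1,2])/K[1,1]*d,d],-1)
    W=P@T[:3,:3].T+T[:3,3]; W[d<=0]=np.nan
    return W
def pix(c,P):
    K=c["camera_matrix"];T=np.linalg.inv(c["world_from_camera"])
    q=np.asarray(P)@T[:3,:3].T+T[:3,3]; q=q@K.T
    return q[...,:2]/q[...,2:]
def rect(p,c,cx,cy,z,half=60,s=4):
    # orthophoto at height z: up=+x, left=+y
    W=np.array([[cx+half,cy+half,z],[cx+half,cy-half,z],[cx-half,cy-half,z],[cx-half,cy+half,z]],float)
    n=2*half*s
    H=cv2.getPerspectiveTransform(pix(c,W).astype(np.float32),np.float32([[0,0],[n,0],[n,n],[0,n]]))
    return cv2.warpPerspective(p,H,(n,n),flags=cv2.INTER_CUBIC)
E
python3 - <<'E'
from h import *
f=np.load("top0.npz");p,d=f["p"],f["d"];c=camera_params("top");W=cloud(d,c)
from scipy import ndimage
for n,u,v,h in [("24",217,279,51),("34",399,267,73),("44",354,197,88),("54",258,203,105)]:
    R=W[v-14:v+14,u-14:u+14].reshape(-1,3);R=R[~np.isnan(R[:,0])]
    S=R[abs(R[:,2]-h)<6]
    print(n,len(S),S.mean(0).round(1),((S.min(0)+S.max(0))/2).round(1),np.ptp(S,axis=0).round(), R[:,2].max().round(1))
ims=[]
for u,v in [(217,282),(398,270),(354,203),(327,289)]:
    a=W[v-25:v+25,u-25:u+25].reshape(-1,3);a=a[(a[:,2]>7)&(a[:,2]<16)]
    m=(a.min(0)+a.max(0))/2;print(u,v,len(a),a.mean(0).round(1),m.round(1),np.ptp(a,axis=0).round())
    g=W[v,u]; print(g.round(1), "bench", np.nanmedian(W[v-40:v-30,u-10:u+10,2]).round(1))
    ims.append(rect(p,c,round(m[0]),round(m[1]),3,60,3)[:, :])
m=np.vstack([np.hstack(ims[:2]),np.hstack(ims[2:])]);m=cv2.convertScaleAbs(m,alpha=2)
m=cv2.resize(m,(600,600));cv2.imwrite("pics/r0.png",m[:,:,::-1])
for n,u,v in [("timer",440,219),("tape",190,226),("y1",317,212),("y2",395,199),("blue",310,186)]: print(n,W[v,u].round(0))
E
```

```text
24 40 [475.6 215.1  49.8] [476.3 214.9  50.3] [16. 18. 11.] 55.5
34 75 [ 470.  -263.8   72.7] [ 469.9 -263.7   72.8] [24. 24. 11.] 80.1
44 112 [ 665.1 -158.5   87.8] [ 665.2 -158.    87.9] [31. 29. 12.] 94.6
54 183 [660.4  94.3 104.5] [660.4  94.1 104.8] [40. 38. 11.] 110.5
217 282 180 [474.5 216.2  10.6] [469.6 217.6  11.4] [128. 121.   9.]
[467.  210.9  36.5] bench -0.2
398 270 227 [ 478.1 -263.4   10.9] [ 474.5 -268.2   11.4] [121. 118.   9.]
[ 464.1 -254.    72.4] bench 0.3
354 203 209 [ 661.8 -160.6   11. ] [ 668.  -159.4   11.5] [137. 125.   9.]
[ 647.5 -156.6   69.5] bench 0.1
327 289 150 [438.6 -71.7  10.2] [440.4 -72.2  11.3] [117. 127.   9.]
[ 4.35e+02 -7.35e+01  1.00e-01] bench -0.2
timer [ 601. -389.   23.]
tape [629. 286.   3.]
y1 [624. -58.  88.]
y2 [ 646. -261.   89.]
blue [697. -45.  80.]
```

View pics/r0.png

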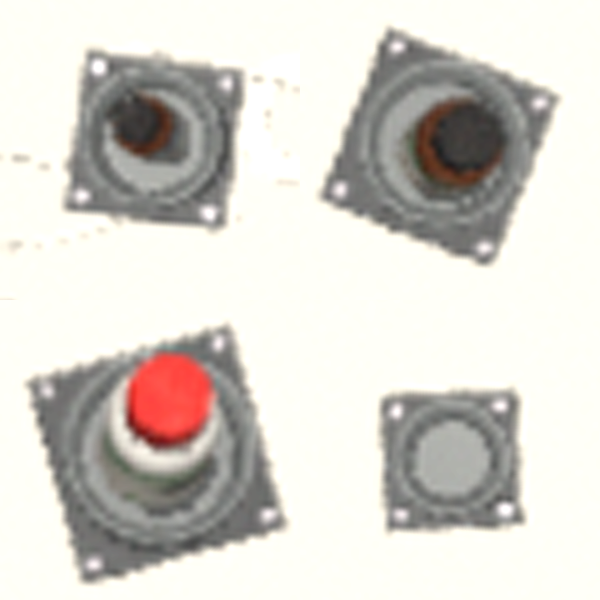

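The ortho crops show each cup's four plate screws. Their centres put cup_34 at about (474.5,216.5), cup_44 at (475.4,-264), cup_54 at (667,-162) and cup_24 at (436,-72.5). The bottles stand roughly centred in their cups. I'm squaring the tool to yaw 0 and heading for bottle_24.

Units first: shifts go in shares of 0.5 m and turns go in shares of pi rad. So -0.351 m / 0.5 = -0.702, -0.329 m / 0.5 = -0.658, 0.277 rad / 3.1416 = 0.0882.

>>> {"fn": "move_arm", "kwargs": {"motion": [[0,0,0.0441,0.064,-0.088,0,0.0854],[0,0,0.0882,0.128,-0.176,0,0.0854],[0,0,0.0882,0.204,-0.276,0,0.0854],[0,0,0.0882,0.276,-0.376,0,0.0854],[0,0,0.0882,0.348,-0.474,0,0.0854],[0,0,0.0882,0.42,-0.572,0,0.0854],[0,0,0.0882,0.484,-0.658,0,0.0854],[0,0,0.0882,0.516,-0.702,0,0.0854]]}}

```text
clock: 1.1
eef_pos: [323.2, -190.8, 198.9]
tcp_rot: [-3.141, -0.0, 0.002]
contact_force: [0.1, -0.5, 0.5]
opening: 1.0
grasp_force: 0.0
```

Converted, -0.406 m / 0.5 = -0.812, 0.152 m / 0.5 = 0.304.

>>> {"fn": "move_arm", "kwargs": {"motion": [[0,0,0,0.042,-0.112,0,0.0854],[0,0,0,0.084,-0.226,0,0.0854],[0,0,0,0.126,-0.34,0,0.0854],[0,0,0,0.168,-0.452,0,0.0854],[0,0,0,0.21,-0.564,0,0.0854],[0,0,0,0.252,-0.676,0,0.0854],[0,0,0,0.286,-0.764,0,0.0854],[0,0,0,0.304,-0.812,0,0.0854]]}}

```text
clock: 2.1
eef_pos: [475.4, 214.9, 198.6]
tcp_rot: [3.141, 0.0, 0.002]
contact_force: [-0.4, 0.1, 0.4]
opening: 1.005
grasp_force: 0.0
```

```bash
cat >> h.py <<'E'
def look(n,bh,name):
    c=camera_params("wrist");s=sensors.sense();p,d=grab_frame("wrist");W=cloud(d,c)
    cv2.imwrite(f"pics/{name}.png",p[:,:,::-1]);np.savez(name+".npz",p=p,d=d,K=c["camera_matrix"],T=c["world_from_camera"])
    print("tcp",s["eef_pos"].round(1),s["tcp_rot"].round(3),"cam",c["world_from_camera"].round(2).tolist())
    return p,d,c,W
E
python3 - <<'E'
from h import *
p,d,c,W=look(0,0,"w1")
E
```

```text
tcp [475.4 214.9 198.6] [3.141e+00 0.000e+00 2.000e-03] cam [[0.0, -0.95, -0.31, 556.25], [-1.0, -0.0, -0.0, 215.7], [-0.0, 0.31, -0.95, 373.66], [0.0, 0.0, 0.0, 1.0]]
```

View pics/w1.png

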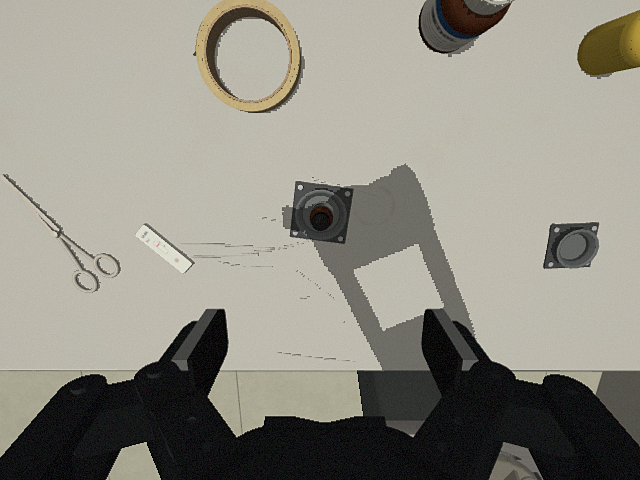

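The wrist view shows cup_34's screws near (300,185), (348,193), (293,236) and (341,240), with bottle_24's cap at (320,215). Cup_24's corners are near (551,227), (599,224), (546,267) and (596,265).

```bash
cat >> h.py <<'E'
def ray(c,u,v,z):
    K=c["camera_matrix"];T=c["world_from_camera"]
    r=T[:3,:3]@np.linalg.solve(K,[u,v,1.]);return T[:3,3]+r*(z-T[2,3])/r[2]
def cap(W,x,y,h,rad):
    R=W.reshape(-1,3);m=(np.hypot(R[:,0]-x,R[:,1]-y)<rad+12)&(abs(R[:,2]-h)<3.5)
    S=R[m];q,r=cv2.minEnclosingCircle(S[:,:2].astype(np.float32))
    print("cap n",len(S),"mean",S.mean(0).round(1),"circle",np.round(q,1),round(r,1))
def cup(W,x,y,rm):
    R=W.reshape(-1,3);m=(np.hypot(R[:,0]-x,R[:,1]-y)<rm+8)&(abs(R[:,2]-12)<2.5)
    S=R[m][:,:2]
    q,r=cv2.minEnclosingCircle(S.astype(np.float32))
    from scipy.optimize import least_squares
    f=least_squares(lambda a:np.hypot(S[:,0]-a[0],S[:,1]-a[1])-a[2],[x,y,rm],loss="soft_l1").x
    print("rim n",len(S),"circle",np.round(q,1),round(r,1),"lsq",f.round(1))
E
python3 - <<'E'
from h import *
f=np.load("w1.npz");c=dict(camera_matrix=f["K"],world_from_camera=f["T"]);W=cloud(f["d"],c)
for q in [[(300,185),(348,193),(293,236),(341,240)],[(551,227),(599,224),(546,267),(596,265)]]:
    print(np.mean([ray(c,*a,3) for a in q],0).round(1))
cap(W,476,215,51,9);cup(W,475,216,27);cup(W,436,-72,22)
E
```

```text
[472.6 220.1   3. ]
[435.7 -70.5   3. ]
cap n 253 mean [475.9 219.7  50.7] circle [475.7 219.6] 8.9
rim n 785 circle [473.5 220.1] 28.3 lsq [473.8 220.   25.3]
rim n 552 circle [436.  -68.5] 24.0 lsq [436.3 -67.8  20.9]
```

```bash
python3 - <<'E'
from h import *
f=np.load("w1.npz");c=dict(camera_matrix=f["K"],world_from_camera=f["T"]);W=cloud(f["d"],c)
print(c["camera_matrix"][0])
for v in (315,330,345,360):
    r=f["d"][v]; m=np.where((r>0)&(r<260))[0]; l=m[m<320].max() if (m<320).any() else 0; g=m[m>330].min()
    print(v,l,g,W[v,l].round(1),W[v,g].round(1),((W[v,l]+W[v,g])/2).round(1))
E
```

```text
[338.51992175   0.         324.37810291]
315 225 424 [482.5 258.5 244.2] [483.  172.8 244.6] [482.7 215.6 244.4]
330 226 423 [475.8 258.3 245.2] [475.7 172.6 244.8] [475.7 215.5 245. ]
345 227 422 [469.3 258.  246.8] [469.6 173.1 247. ] [469.4 215.5 246.9]
360 223 426 [466.  258.3 252.8] [466.9 173.  253.7] [466.5 215.7 253.2]
```

Converted, 0.183 m / 0.5 = 0.366, 0.178 m / 0.5 = 0.356.

>>> {"fn": "move_arm", "kwargs": {"motion": [[0,0,0,0,-0.007,0.1,0.0854],[0,0,0,0,-0.007,0.2,0.0854],[0,0,0,0,-0.007,0.28,0.0854],[0,0,0,0,-0.007,0.33,0.0854],[0,0,0,0,-0.007,0.356,0.0854],[0,0,0,0,-0.007,0.366,0.0854],[0,0,0,0,-0.007,0.366,0.0854]], "grip_force": 25}}

```text
clock: 3.02
eef_pos: [475.5, 216.3, 16.5]
tcp_rot: [-3.141, -0.001, -0.001]
contact_force: [0.6, 0.2, -1.1]
opening: 0.997
grasp_force: 0.0
```

>>> {"fn": "move_arm", "kwargs": {"motion": [[0,0,0,0,0,0,0.05],[0,0,0,0,0,0,0.04],[0,0,0,0,0,0,0.034],[0,0,0,0,0,0,0.029],[0,0,0,0,0,0,0.024],[0,0,0,0,0,0,0.018],[0,0,0,0,0,0,0.018],[0,0,0,0,0,0,0.018]]}}

```text
clock: 4.03
eef_pos: [475.1, 216.4, 16.0]
tcp_rot: [3.142, 0.0, -0.0]
contact_force: [-0.8, 0.3, 0.8]
opening: 0.209
grasp_force: 0.0
```

```bash
python3 - <<'E'
from h import *
p,d,c,W=look(0,0,"w2")
cv2.imwrite("pics/w2c.png",cv2.resize(p[150:480,150:500],None,fx=1.6,fy=1.6)[:,:,::-1])
E
```

```text
tcp [475.1 216.4  16. ] [ 3.142  0.    -0.   ] cam [[0.0, -0.95, -0.31, 555.9], [-1.0, -0.0, 0.0, 217.03], [-0.0, 0.31, -0.95, 191.05], [0.0, 0.0, 0.0, 1.0]]
```

View pics/w2c.png

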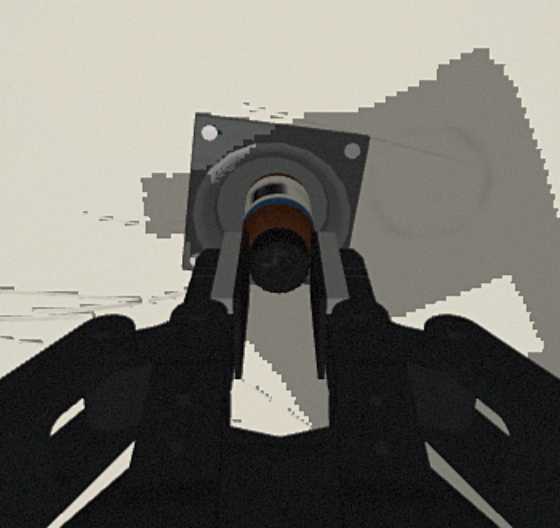

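The crop shows bottle_24 still upright between the pads, with its cap at about full-frame pixel (324,314), and no firm grip on it.

```bash
python3 - <<'E'
from h import *
f=np.load("w2.npz");c=dict(camera_matrix=f["K"],world_from_camera=f["T"]);W=cloud(f["d"],c)
print(ray(c,324,313,51)); 
for v in range(290,400,12): print(v,[(u,W[v,u].round(0).tolist()) for u in (288,296,302,308,324,340,346,352,360)])
print(sensors.sense())
E
```

```text
[477.37854935 217.27137292  51.        ]
290 [(288, [466.0, 239.0, 3.0]), (296, [466.0, 234.0, 3.0]), (302, [480.0, 229.0, 32.0]), (308, [483.0, 225.0, 38.0]), (324, [484.0, 217.0, 40.0]), (340, [483.0, 209.0, 38.0]), (346, [467.0, 204.0, 4.0]), (352, [468.0, 201.0, 6.0]), (360, [470.0, 196.0, 10.0])]
302 [(288, [462.0, 239.0, 10.0]), (296, [488.0, 229.0, 60.0]), (302, [487.0, 227.0, 60.0]), (308, [480.0, 225.0, 45.0]), (324, [483.0, 217.0, 51.0]), (340, [480.0, 210.0, 46.0]), (346, [488.0, 208.0, 60.0]), (352, [487.0, 205.0, 59.0]), (360, [488.0, 202.0, 60.0])]
314 [(288, [487.0, 232.0, 69.0]), (296, [487.0, 229.0, 70.0]), (302, [487.0, 226.0, 69.0]), (308, [477.0, 225.0, 52.0]), (324, [477.0, 217.0, 51.0]), (340, [477.0, 210.0, 51.0]), (346, [485.0, 208.0, 65.0]), (352, [487.0, 206.0, 70.0]), (360, [488.0, 203.0, 71.0])]
326 [(288, [487.0, 231.0, 78.0]), (296, [487.0, 228.0, 79.0]), (302, [483.0, 226.0, 71.0]), (308, [448.0, 227.0, 14.0]), (324, [471.0, 217.0, 51.0]), (340, [441.0, 207.0, 2.0]), (346, [480.0, 208.0, 66.0]), (352, [488.0, 207.0, 79.0]), (360, [487.0, 204.0, 79.0])]

[... 1585 characters left out ...]
lock': 4.075, 'qpos': array([4.24528088e-01, 4.49443046e-01, 1.98834186e+00, 5.73403206e-05,
       7.03785334e-01, 1.99550983e+00]), 'qvel': array([-0.00022582,  0.00029941, -0.00108202,  0.00053929, -0.00090136,
       -0.00080329]), 'joint_efforts': array([-3.76016821e-02, -5.49666846e+01, -2.19528383e+01, -1.62663875e-02,
        1.08472724e-02, -1.50485571e-04]), 'eef_pos': array([475.13311043, 216.42854096,  15.9784862 ]), 'tcp_rot': array([-3.14154961e+00, -5.13647883e-06, -2.29128407e-04]), 'contact_force': array([ 0.24177559, -0.39088637, -0.1800061 ]), 'wrist_torque': array([ 0.01714408,  0.01769761, -0.05910551]), 'grasp_force': 0.03928877762518823, 'opening': 0.21302033470359918}
```

```bash
python3 - <<'E'
from h import *
p,d=grab_frame("side");c=camera_params("side")
print(pix(c,[[475,217,0],[475,217,16],[475,217,51]]))
cv2.imwrite("pics/s2.png",cv2.resize(p[180:380,180:400],None,fx=3,fy=3,interpolation=2)[:,:,::-1])
E
```

```text
[[277.77108351 338.40425344]
 [277.47578445 331.35070744]
 [276.80964036 315.43911617]]
```

View pics/s2.png

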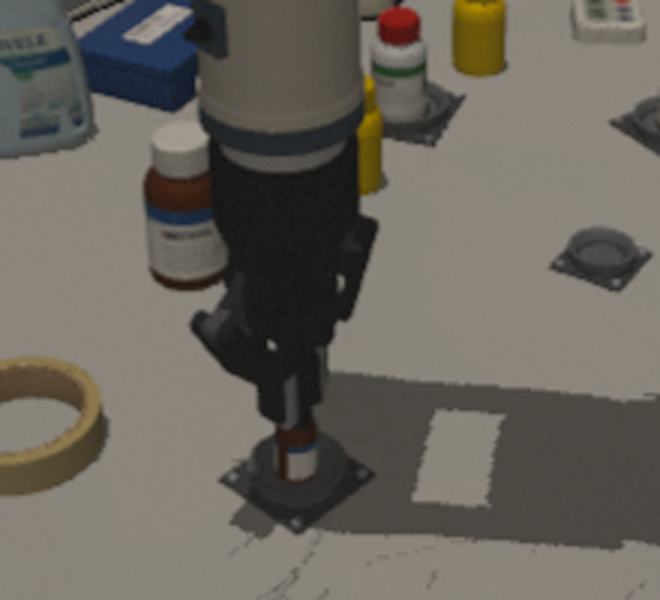

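The side crop shows the fingertips ending around bottle_24's cap, well above where the stated TCP would be. I'll measure the tip height from the wrist depth.

```bash
python3 - <<'E'
from h import *
for n,t in (("w1",(475.4,215,198.6)),("w2",(475.1,217,16))):
    f=np.load(n+".npz");c=dict(camera_matrix=f["K"],world_from_camera=f["T"]);W=cloud(f["d"],c)-np.array(t)
    R=W.reshape(-1,3)
    for lo,hi in((8,60),(-60,-8)):
        m=(abs(R[:,0])<16)&(R[:,1]>lo)&(R[:,1]<hi)&(R[:,2]>(-150 if n=="w1" else 36))&(R[:,2]<75)
        S=R[m];i=np.argsort(S[:,2])[:300];print(n,len(S),S[i[::30]].round(0).tolist())
    m=(abs(R[:,1])<45)&(abs(R[:,0])<45)&(R[:,2]>20); 
    S=R[m]; print(np.histogram(S[:,2],bins=np.arange(20,140,8)))
E
```

```text
w1 2377 [[-0.0, 10.0, -149.0], [-4.0, 12.0, -148.0], [8.0, 43.0, 45.0], [5.0, 43.0, 47.0], [-3.0, 43.0, 48.0], [12.0, 45.0, 49.0], [12.0, 44.0, 50.0], [12.0, 43.0, 50.0], [12.0, 48.0, 51.0], [13.0, 43.0, 51.0]]
w1 2327 [[3.0, -42.0, 45.0], [8.0, -42.0, 47.0], [8.0, -42.0, 48.0], [6.0, -42.0, 49.0], [-3.0, -42.0, 50.0], [-8.0, -42.0, 50.0], [13.0, -45.0, 51.0], [11.0, -42.0, 51.0], [9.0, -42.0, 52.0], [11.0, -42.0, 52.0]]
(array([   0,    0,    0,  445,  777,  930, 1089, 1186,  177,  905, 2101,
       8611, 8670, 3451]), array([ 20,  28,  36,  44,  52,  60,  68,  76,  84,  92, 100, 108, 116,
       124, 132]))
w2 1898 [[1.0, 9.0, 36.0], [13.0, 16.0, 38.0], [-5.0, 9.0, 39.0], [12.0, 14.0, 40.0], [12.0, 9.0, 41.0], [8.0, 19.0, 42.0], [8.0, 20.0, 42.0], [12.0, 14.0, 43.0], [12.0, 14.0, 44.0], [12.0, 13.0, 45.0]]
w2 1905 [[3.0, -9.0, 36.0], [-2.0, -9.0, 38.0], [12.0, -10.0, 39.0], [12.0, -11.0, 40.0], [12.0, -10.0, 41.0], [13.0, -12.0, 41.0], [13.0, -15.0, 42.0], [8.0, -21.0, 43.0], [8.0, -20.0, 44.0], [13.0, -10.0, 45.0]]
(array([ 537, 1154,  571,  677,  796,  756, 1274, 2761, 7504, 4357, 7296,
       7626, 7221, 2915]), array([ 20,  28,  36,  44,  52,  60,  68,  76,  84,  92, 100, 108, 116,
       124, 132]))
```

The fingertips really lie about 32 mm behind the reported TCP. Reopening and going 22 mm lower.

>>> {"fn": "move_arm", "kwargs": {"motion": [[0,0,0,0,0,0,0.045],[0,0,0,0,0,0,0.045],[0,0,0,0,-0.001,0,0.045],[0,0,0,0,-0.001,0.016,0.045],[0,0,0,0,-0.001,0.03,0.045],[0,0,0,0,-0.001,0.04,0.045],[0,0,0,0,-0.001,0.044,0.045],[0,0,0,0,-0.001,0.044,0.045]]}}

```text
clock: 5.12
eef_pos: [475.0, 216.8, -6.2]
tcp_rot: [3.141, 0.0, -0.0]
contact_force: [0.5, -0.6, -0.5]
opening: 0.529
grasp_force: 0.0
```

>>> {"fn": "move_arm", "kwargs": {"motion": [[0,0,0,0,0,0,0.035],[0,0,0,0,0,0,0.03],[0,0,0,0,0,0,0.026],[0,0,0,0,0,0,0.022],[0,0,0,0,0,0,0.016],[0,0,0,0,0,0,0.01],[0,0,0,0,0,0,0.01]]}}

```text
clock: 6.0
eef_pos: [475.3, 217.0, -5.9]
tcp_rot: [-3.141, -0.0, -0.0]
contact_force: [-0.4, 0.5, 3.3]
opening: 0.257
grasp_force: 25.3
```

A gap of 22 mm with an upward force suggests the pads are on the shoulder, so I'm going 8 mm lower.

Converted, 0.008 m / 0.5 = 0.016, 0.004 m / 0.5 = 0.008.

>>> {"fn": "move_arm", "kwargs": {"motion": [[0,0,0,0,0,0,0.04],[0,0,0,0,0,0,0.04],[0,0,0,0,0,0.008,0.04],[0,0,0,0,0,0.016,0.04],[0,0,0,0,0,0.016,0.04]]}}

```text
clock: 6.62
eef_pos: [474.7, 216.7, -14.5]
tcp_rot: [3.141, 0.001, -0.0]
contact_force: [-0.1, -0.6, 0.6]
opening: 0.469
grasp_force: 0.0
```

>>> {"fn": "move_arm", "kwargs": {"motion": [[0,0,0,0,0,0,0.035],[0,0,0,0,0,0,0.03],[0,0,0,0,0,0,0.026],[0,0,0,0,0,0,0.022],[0,0,0,0,0,0,0.016],[0,0,0,0,0,0,0.01],[0,0,0,0,0,0,0.01]]}}

```text
clock: 7.5
eef_pos: [475.3, 216.9, -13.9]
tcp_rot: [-3.142, -0.0, -0.0]
contact_force: [-0.1, -1.9, 4.4]
opening: 0.262
grasp_force: 24.6
```

Converted, -0.08 m / 0.5 = -0.16, -0.06 m / 0.5 = -0.12.

>>> {"fn": "move_arm", "kwargs": {"motion": [[0,0,0,0,0,-0.02,0.01],[0,0,0,0,0,-0.06,0.01],[0,0,0,0,0,-0.12,0.01],[0,0,0,0,0,-0.16,0.01],[0,0,0,0,0,-0.16,0.01]]}}

```text
clock: 8.12
eef_pos: [476.3, 217.4, 67.6]
tcp_rot: [-3.14, -0.003, -0.0]
contact_force: [0.6, 0.3, -0.7]
opening: 0.265
grasp_force: 24.7
```

```bash
python3 - <<'E'
from h import *
p,d,c,W=look(0,0,"w3")
cap(W,476,217,51+80,9);cup(W,474,219,27)
cv2.imwrite("pics/w3c.png",cv2.resize(p[150:480,150:500],None,fx=1.6,fy=1.6)[:,:,::-1])
E
```

```text
tcp [476.3 217.4  67.6] [-3.14e+00 -3.00e-03 -0.00e+00] cam [[0.0, -0.95, -0.31, 556.5], [-1.0, -0.0, 0.0, 217.82], [-0.0, 0.31, -0.95, 242.95], [0.0, 0.0, 0.0, 1.0]]
cap n 2153 mean [479.5 217.5 131.7] circle [480.7 216.6] 19.0
rim n 1396 circle [473.7 220.1] 28.5 lsq [474.3 219.9  25.4]
```

View pics/w3c.png

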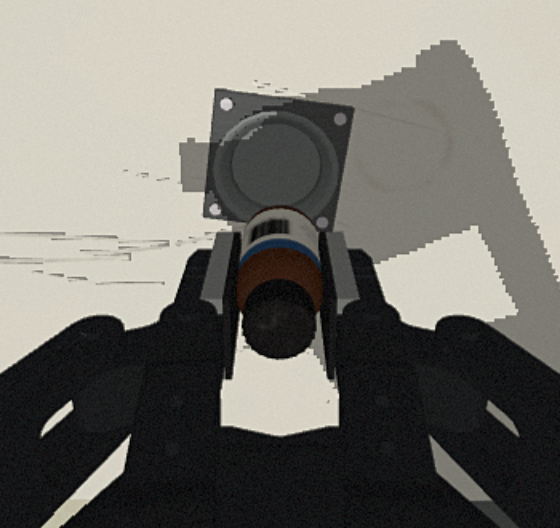

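Bottle_24 is held upright between the pads with its cap near full-frame pixel (324,349), and cup_34 below it is now empty. Carrying it to cup_24.

Converted, 0.287 m / 0.5 = 0.574, -0.039 m / 0.5 = -0.078.

>>> {"fn": "move_arm", "kwargs": {"motion": [[0,0,0,-0.008,0.06,0,0.01],[0,0,0,-0.022,0.16,0,0.01],[0,0,0,-0.038,0.274,0,0.01],[0,0,0,-0.054,0.388,0,0.01],[0,0,0,-0.068,0.492,0,0.01],[0,0,0,-0.076,0.552,0,0.01],[0,0,0,-0.078,0.574,0,0.01],[0,0,0,-0.078,0.574,0,0.01]]}}

```text
clock: 9.18
eef_pos: [435.8, -70.1, 65.5]
tcp_rot: [-3.141, 0.001, -0.001]
contact_force: [0.7, 0.4, -0.8]
opening: 0.263
grasp_force: 24.7
```

```bash
cat >> h.py <<'E'
def held(p,d,c,W,z,x,y,rad):
    # cap top in hand: plane z, near x,y
    m=(np.hypot(W[...,0]-x,W[...,1]-y)<rad+6)&(abs(W[...,2]-z)<2.5)
    n,l,st,ce=cv2.connectedComponentsWithStats(m.astype(np.uint8));i=1+np.argmax(st[1:,4]);S=W[l==i]
    q,r=cv2.minEnclosingCircle(S[:,:2].astype(np.float32));print("held",len(S),S.mean(0).round(1),"circle",np.round(q,1),round(r,1))
E
python3 - <<'E'
from h import *
p,d,c,W=look(0,0,"w4")
cup(W,436,-69,22)
for z in (127,129,131,133,135): held(p,d,c,W,z,437,-69.5,9)
E
```

```text
tcp [435.8 -70.1  65.5] [-3.141e+00  1.000e-03 -1.000e-03] cam [[-0.0, -0.95, -0.31, 516.69], [-1.0, 0.0, 0.0, -69.62], [-0.0, 0.31, -0.95, 240.48], [0.0, 0.0, 0.0, 1.0]]
rim n 1262 circle [435.4 -68.9] 23.5 lsq [436.2 -68.9  20.4]
held 383 [442.4 -69.4 127.3] circle [436.6 -69.3] 9.1
held 1563 [437.4 -69.3 129.9] circle [436.2 -69.8] 9.7
held 1434 [436.9 -69.3 130.2] circle [436.1 -69.3] 9.5
held 265 [438.8 -71.1 130.9] circle [438.2 -70.7] 7.1
held 235 [437.5 -57.5 135.3] circle [437.3 -58.1] 9.4
```

Bottle and cup are aligned to under 1 mm, so I can lower it.

Converted, 0.078 m / 0.5 = 0.156, 0.077 m / 0.5 = 0.154.

>>> {"fn": "move_arm", "kwargs": {"motion": [[0,0,0,0,0,0.06,0.01],[0,0,0,0,0,0.11,0.01],[0,0,0,0,0,0.136,0.01],[0,0,0,0,0,0.148,0.01],[0,0,0,0,0,0.154,0.01],[0,0,0,0,0,0.156,0.01],[0,0,0,0,0,0.156,0.01]]}}

```text
clock: 10.1
eef_pos: [436.5, -70.2, -11.6]
tcp_rot: [3.141, -0.001, -0.0]
contact_force: [0.1, -0.1, -1.5]
opening: 0.264
grasp_force: 24.7
```

Converted, -0.18 m / 0.5 = -0.36, -0.13 m / 0.5 = -0.26.

>>> {"fn": "move_arm", "kwargs": {"motion": [[0,0,0,0,0,0,0.028],[0,0,0,0,0,0,0.032],[0,0,0,0,0,0,0.05],[0,0,0,0,0,0,0.05],[0,0,0,0,0,-0.06,0.05],[0,0,0,0,0,-0.16,0.06],[0,0,0,0,0,-0.26,0.0854],[0,0,0,0,0,-0.36,0.0854]]}}

```text
clock: 11.1
eef_pos: [435.8, -70.0, 169.7]
tcp_rot: [-3.142, -0.0, -0.0]
contact_force: [1.1, -0.4, 0.5]
opening: 1.0
grasp_force: 0.0
```

```bash
python3 - <<'E'
from h import *
p,d,c,W=look(0,0,"w5")
cup(W,436,-69,22); cap(W,436,-69,51,9)
E
```

```text
tcp [435.8 -70.  169.7] [-3.142 -0.    -0.   ] cam [[0.0, -0.95, -0.31, 516.51], [-1.0, -0.0, 0.0, -69.41], [-0.0, 0.31, -0.95, 344.73], [0.0, 0.0, 0.0, 1.0]]
rim n 708 circle [435.4 -68.6] 23.5 lsq [435.4 -68.7  20.4]
cap n 297 mean [437.5 -67.9  50.7] circle [437.1 -67.7] 9.2
```

Bottle_24 is seated. Next is bottle_34.

Converted, 0.191 m / 0.5 = 0.382, 0.034 m / 0.5 = 0.068.

>>> {"fn": "move_arm", "kwargs": {"motion": [[0,0,0,0.02,0.112,0,0.0854],[0,0,0,0.04,0.224,0,0.0854],[0,0,0,0.058,0.33,0,0.0854],[0,0,0,0.068,0.382,0,0.0854],[0,0,0,0.068,0.382,0,0.0854]]}}

```text
clock: 11.78
eef_pos: [470.0, -262.6, 167.5]
tcp_rot: [3.142, 0.0, -0.003]
contact_force: [-0.1, 0.5, -0.6]
opening: 1.003
grasp_force: 0.0
```

```bash
python3 - <<'E'
from h import *
p,d,c,W=look(0,0,"w6")
cup(W,475,-262,32); cap(W,471,-261,73,12.5)
E
```

```text
tcp [ 470.  -262.6  167.5] [ 3.142e+00  0.000e+00 -3.000e-03] cam [[-0.0, -0.95, -0.31, 550.81], [-1.0, 0.0, 0.0, -262.18], [-0.0, 0.31, -0.95, 342.53], [0.0, 0.0, 0.0, 1.0]]
rim n 936 circle [ 474.7 -260.4] 33.5 lsq [ 474.6 -260.4   30.5]
cap n 675 mean [ 470.4 -260.4   72.7] circle [ 469.9 -260.4] 12.8
```

Converted, 0.171 m / 0.5 = 0.342, -0.001 m / 0.5 = -0.002.

>>> {"fn": "move_arm", "kwargs": {"motion": [[0,0,0,0,-0.002,0.1,0.0854],[0,0,0,0,-0.002,0.2,0.0854],[0,0,0,0,-0.002,0.28,0.08],[0,0,0,0,-0.002,0.32,0.07],[0,0,0,0,-0.002,0.342,0.06],[0,0,0,0,-0.002,0.342,0.05],[0,0,0,0,-0.002,0.342,0.044],[0,0,0,0,-0.002,0.342,0.04]]}}

```text
clock: 12.82
eef_pos: [470.7, -260.4, -2.1]
tcp_rot: [3.141, -0.001, -0.0]
contact_force: [-0.6, -0.3, 0.4]
opening: 0.466
grasp_force: 0.0
```

Converted, -0.08 m / 0.5 = -0.16, -0.04 m / 0.5 = -0.08.

>>> {"fn": "move_arm", "kwargs": {"motion": [[0,0,0,0,0,0,0.036],[0,0,0,0,0,0,0.032],[0,0,0,0,0,0,0.027],[0,0,0,0,0,0,0.02],[0,0,0,0,0,0,0.02],[0,0,0,0,0,-0.02,0.02],[0,0,0,0,0,-0.08,0.02],[0,0,0,0,0,-0.16,0.02]]}}

```text
clock: 13.82
eef_pos: [469.2, -259.7, 77.5]
tcp_rot: [-3.141, 0.002, -0.0]
contact_force: [0.7, -1.1, -0.2]
opening: 0.381
grasp_force: 25.1
```

Converted, -0.4 m / 0.5 = -0.8, 0.002 m / 0.5 = 0.004.

>>> {"fn": "move_arm", "kwargs": {"motion": [[0,0,0,0,-0.05,0,0.02],[0,0,0,0,-0.14,0,0.02],[0,0,0,0.002,-0.25,0,0.02],[0,0,0,0.002,-0.36,0,0.02],[0,0,0,0.004,-0.47,0,0.02],[0,0,0,0.004,-0.58,0,0.02],[0,0,0,0.006,-0.69,0,0.02],[0,0,0,0.006,-0.8,0,0.02]]}}

```text
clock: 14.82
eef_pos: [473.1, 141.7, 77.6]
tcp_rot: [-3.141, -0.001, -0.0]
contact_force: [0.6, 0.6, 0.0]
opening: 0.385
grasp_force: 25.1
```

Converted, -0.08 m / 0.5 = -0.16, 0.001 m / 0.5 = 0.002.

>>> {"fn": "move_arm", "kwargs": {"motion": [[0,0,0,0.002,-0.09,0,0.02],[0,0,0,0.002,-0.144,0,0.02],[0,0,0,0.002,-0.16,0,0.02],[0,0,0,0.002,-0.16,0,0.02]]}}

```text
clock: 15.32
eef_pos: [474.0, 219.8, 77.2]
tcp_rot: [3.141, 0.0, 0.0]
contact_force: [0.4, 0.2, -0.4]
opening: 0.381
grasp_force: 25.1
```

```bash
python3 - <<'E'
from h import *
p,d,c,W=look(0,0,"w7")
cup(W,474,219,27)
for z in (150,152,154,156): held(p,d,c,W,z,475,219,12.5)
E
```

```text
tcp [474.  219.8  77.2] [3.141 0.    0.   ] cam [[0.0, -0.95, -0.31, 554.75], [-1.0, -0.0, 0.0, 220.49], [-0.0, 0.31, -0.95, 252.21], [0.0, 0.0, 0.0, 1.0]]
rim n 1142 circle [473.9 219.9] 28.5 lsq [474.2 220.   25.5]
held 2189 [475.  220.9 151.4] circle [473.7 220.8] 13.0
held 3265 [475.  220.6 152.2] circle [473.6 220.8] 12.8
held 2800 [474.5 220.5 152.5] circle [473.9 220.5] 12.4
held 15 [479.7 202.5 154.5] circle [479.7 202.4] 2.1
```

Converted, 0.0785 m / 0.5 = 0.157, 0.077 m / 0.5 = 0.154.

>>> {"fn": "move_arm", "kwargs": {"motion": [[0,0,0,0,0,0.06,0.02],[0,0,0,0,0,0.11,0.02],[0,0,0,0,0,0.136,0.02],[0,0,0,0,0,0.148,0.02],[0,0,0,0,0,0.154,0.02],[0,0,0,0,0,0.157,0.02],[0,0,0,0,0,0.157,0.02]]}}

```text
clock: 16.25
eef_pos: [474.4, 220.1, -1.1]
tcp_rot: [-3.141, -0.001, -0.0]
contact_force: [-0.2, -0.3, -0.1]
opening: 0.382
grasp_force: 25.1
```

Converted, -0.18 m / 0.5 = -0.36, -0.13 m / 0.5 = -0.26.

>>> {"fn": "move_arm", "kwargs": {"motion": [[0,0,0,0,0,0,0.037],[0,0,0,0,0,0,0.042],[0,0,0,0,0,0,0.06],[0,0,0,0,0,0,0.06],[0,0,0,0,0,-0.06,0.06],[0,0,0,0,0,-0.16,0.07],[0,0,0,0,0,-0.26,0.0854],[0,0,0,0,0,-0.36,0.0854]]}}

```text
clock: 17.25
eef_pos: [473.9, 219.8, 180.2]
tcp_rot: [-3.142, -0.0, -0.0]
contact_force: [0.5, 0.5, -0.4]
opening: 1.0
grasp_force: 0.0
```

```bash
python3 - <<'E'
from h import *
p,d,c,W=look(0,0,"w8")
cup(W,474,220,27); cap(W,474,220,73,12.5)
E
```

```text
tcp [473.9 219.8 180.2] [-3.142 -0.    -0.   ] cam [[0.0, -0.95, -0.31, 554.65], [-1.0, -0.0, 0.0, 220.41], [-0.0, 0.31, -0.95, 355.21], [0.0, 0.0, 0.0, 1.0]]
rim n 668 circle [473.6 219.9] 28.4 lsq [473.3 220.   25.7]
cap n 621 mean [474.4 220.2  72.7] circle [473.7 220. ] 12.8
```

Converted, 0.376 m / 0.5 = 0.752, 0.191 m / 0.5 = 0.382.

>>> {"fn": "move_arm", "kwargs": {"motion": [[0,0,0,0.046,0.09,0,0.0854],[0,0,0,0.098,0.192,0,0.0854],[0,0,0,0.15,0.296,0,0.0854],[0,0,0,0.202,0.398,0,0.0854],[0,0,0,0.254,0.5,0,0.0854],[0,0,0,0.306,0.602,0,0.0854],[0,0,0,0.356,0.7,0,0.0854],[0,0,0,0.382,0.752,0,0.0854]]}}

```text
clock: 18.3
eef_pos: [665.8, -158.9, 177.9]
tcp_rot: [3.141, -0.0, -0.002]
contact_force: [-0.1, -0.4, 0.1]
opening: 1.001
grasp_force: 0.0
```

```bash
python3 - <<'E'
from h import *
p,d,c,W=look(0,0,"w9")
cup(W,666,-159,37); cap(W,665,-156,88,16.5)
E
```

```text
tcp [ 665.8 -158.9  177.9] [ 3.141e+00 -0.000e+00 -2.000e-03] cam [[-0.0, -0.95, -0.31, 746.56], [-1.0, 0.0, 0.0, -158.33], [-0.0, 0.31, -0.95, 352.95], [0.0, 0.0, 0.0, 1.0]]
rim n 964 circle [ 665.9 -158.5] 38.6 lsq [ 665.9 -158.2   35.4]
cap n 1138 mean [ 666.  -154.9   87.6] circle [ 665.2 -155. ] 16.2
```

Converted, 0.173 m / 0.5 = 0.346, -0.001 m / 0.5 = -0.002.

>>> {"fn": "move_arm", "kwargs": {"motion": [[0,0,0,0,-0.002,0.1,0.0854],[0,0,0,0,-0.002,0.2,0.0854],[0,0,0,0,-0.002,0.28,0.0854],[0,0,0,0,-0.002,0.324,0.075],[0,0,0,0,-0.002,0.346,0.065],[0,0,0,0,-0.002,0.346,0.058],[0,0,0,0,-0.002,0.346,0.053],[0,0,0,0,-0.002,0.346,0.049]]}}

```text
clock: 19.35
eef_pos: [666.0, -155.3, 6.9]
tcp_rot: [3.141, -0.002, -0.0]
contact_force: [-0.6, -0.1, 0.7]
opening: 0.575
grasp_force: 0.0
```

Converted, -0.08 m / 0.5 = -0.16, -0.04 m / 0.5 = -0.08.

>>> {"fn": "move_arm", "kwargs": {"motion": [[0,0,0,0,0,0,0.045],[0,0,0,0,0,0,0.041],[0,0,0,0,0,0,0.036],[0,0,0,0,0,0,0.03],[0,0,0,0,0,0,0.03],[0,0,0,0,0,-0.02,0.03],[0,0,0,0,0,-0.08,0.03],[0,0,0,0,0,-0.16,0.03]]}}

```text
clock: 20.35
eef_pos: [664.1, -154.8, 85.7]
tcp_rot: [-3.141, 0.002, -0.0]
contact_force: [0.2, -0.3, -1.3]
opening: 0.498
grasp_force: 25.7
```

Converted, -0.19 m / 0.5 = -0.38, 0.105 m / 0.5 = 0.21.

>>> {"fn": "move_arm", "kwargs": {"motion": [[0,0,0,-0.04,0.022,0,0.03],[0,0,0,-0.11,0.06,0,0.03],[0,0,0,-0.2,0.11,0,0.03],[0,0,0,-0.29,0.16,0,0.03],[0,0,0,-0.35,0.194,0,0.03],[0,0,0,-0.38,0.21,0,0.03],[0,0,0,-0.38,0.21,0,0.03]]}}

```text
clock: 21.22
eef_pos: [475.0, -260.4, 85.9]
tcp_rot: [3.141, -0.001, -0.002]
contact_force: [-0.0, -0.4, -1.2]
opening: 0.502
grasp_force: 25.7
```

```bash
python3 - <<'E'
from h import *
p,d,c,W=look(0,0,"w10")
cup(W,475,-261,32)
for z in (165,167,169): held(p,d,c,W,z,475,-260,16.5)
E
```

```text
tcp [ 475.  -260.4   85.9] [ 3.141e+00 -1.000e-03 -2.000e-03] cam [[-0.0, -0.95, -0.31, 555.64], [-1.0, 0.0, 0.0, -259.9], [-0.0, 0.31, -0.95, 261.02], [0.0, 0.0, 0.0, 1.0]]
rim n 1179 circle [ 474.9 -260.5] 33.4 lsq [ 475.  -260.5   30.5]
held 4831 [ 477.7 -258.7  166.5] circle [ 475.5 -259. ] 16.7
held 5811 [ 476.8 -259.3  167. ] circle [ 475.5 -259. ] 16.7
held 4674 [ 476.1 -259.8  167.3] circle [ 475.7 -259.3] 15.8
```

Converted, 0.0785 m / 0.5 = 0.157, 0.001 m / 0.5 = 0.002.

>>> {"fn": "move_arm", "kwargs": {"motion": [[0,0,0,0,0.002,0.06,0.03],[0,0,0,0,0.002,0.11,0.03],[0,0,0,0,0.002,0.136,0.03],[0,0,0,0,0.002,0.148,0.03],[0,0,0,0,0.002,0.154,0.03],[0,0,0,0,0.002,0.157,0.03],[0,0,0,0,0.002,0.157,0.03]]}}

```text
clock: 22.15
eef_pos: [475.3, -261.3, 7.4]
tcp_rot: [3.141, -0.001, -0.0]
contact_force: [0.1, -0.4, -0.2]
opening: 0.5
grasp_force: 25.7
```

Converted, -0.18 m / 0.5 = -0.36, -0.13 m / 0.5 = -0.26.

>>> {"fn": "move_arm", "kwargs": {"motion": [[0,0,0,0,0,0,0.046],[0,0,0,0,0,0,0.052],[0,0,0,0,0,0,0.07],[0,0,0,0,0,0,0.07],[0,0,0,0,0,-0.06,0.075],[0,0,0,0,0,-0.16,0.0854],[0,0,0,0,0,-0.26,0.0854],[0,0,0,0,0,-0.36,0.0854]]}}

```text
clock: 23.15
eef_pos: [474.8, -261.0, 188.6]
tcp_rot: [-3.142, 0.0, -0.0]
contact_force: [0.2, -1.0, 0.2]
opening: 0.996
grasp_force: 0.0
```

```bash
python3 - <<'E'
from h import *
p,d,c,W=look(0,0,"w11")
cup(W,475,-260,32); cap(W,475,-260,88,16.5)
E
```

```text
tcp [ 474.8 -261.   188.6] [-3.142  0.    -0.   ] cam [[0.0, -0.95, -0.31, 555.57], [-1.0, -0.0, 0.0, -260.34], [-0.0, 0.31, -0.95, 363.7], [0.0, 0.0, 0.0, 1.0]]
rim n 672 circle [ 474.6 -260.4] 33.4 lsq [ 474.3 -260.4   30.8]
cap n 1061 mean [ 475.8 -260.    87.7] circle [ 475.3 -260. ] 16.4
```

Converted, -0.358 m / 0.5 = -0.716, 0.185 m / 0.5 = 0.37.

>>> {"fn": "move_arm", "kwargs": {"motion": [[0,0,0,0.044,-0.086,0,0.0854],[0,0,0,0.096,-0.186,0,0.0854],[0,0,0,0.148,-0.286,0,0.0854],[0,0,0,0.2,-0.386,0,0.0854],[0,0,0,0.252,-0.486,0,0.0854],[0,0,0,0.304,-0.586,0,0.0854],[0,0,0,0.35,-0.676,0,0.0854],[0,0,0,0.37,-0.716,0,0.0854]]}}

```text
clock: 24.2
eef_pos: [660.8, 99.3, 186.4]
tcp_rot: [-3.141, 0.0, 0.002]
contact_force: [0.5, 0.1, 0.6]
opening: 1.004
grasp_force: 0.0
```

```bash
python3 - <<'E'
from h import *
p,d,c,W=look(0,0,"w12")
cap(W,660,97,105,20)
E
```

```text
tcp [660.8  99.3 186.4] [-3.141e+00  0.000e+00  2.000e-03] cam [[0.0, -0.95, -0.31, 741.58], [-1.0, -0.0, 0.0, 100.08], [-0.0, 0.31, -0.95, 361.51], [0.0, 0.0, 0.0, 1.0]]
cap n 1802 mean [661.7  98.2 104.8] circle [660.7  98.2] 20.2
```

Converted, 0.175 m / 0.5 = 0.35, -0.0005 m / 0.5 = -0.001.

>>> {"fn": "move_arm", "kwargs": {"motion": [[0,0,0,0.001,-0.001,0.1,0.0854],[0,0,0,0.001,-0.001,0.2,0.0854],[0,0,0,0.001,-0.001,0.28,0.0854],[0,0,0,0.001,-0.001,0.326,0.0854],[0,0,0,0.001,-0.001,0.35,0.075],[0,0,0,0.001,-0.001,0.35,0.068],[0,0,0,0.001,-0.001,0.35,0.063],[0,0,0,0.001,-0.001,0.35,0.059]], "grip_force": 35}}

```text
clock: 25.25
eef_pos: [661.4, 97.4, 13.2]
tcp_rot: [-3.141, -0.002, -0.0]
contact_force: [0.3, 0.6, 0.3]
opening: 0.69
grasp_force: 0.0
```

Converted, -0.1 m / 0.5 = -0.2, -0.05 m / 0.5 = -0.1.

>>> {"fn": "move_arm", "kwargs": {"motion": [[0,0,0,0,0,0,0.055],[0,0,0,0,0,0,0.051],[0,0,0,0,0,0,0.046],[0,0,0,0,0,0,0.04],[0,0,0,0,0,0,0.04],[0,0,0,0,0,-0.02,0.04],[0,0,0,0,0,-0.1,0.04],[0,0,0,0,0,-0.2,0.04]]}}

```text
clock: 26.25
eef_pos: [659.5, 97.1, 112.3]
tcp_rot: [3.141, 0.003, -0.0]
contact_force: [1.0, 0.3, -1.3]
opening: 0.615
grasp_force: 37.4
```

Converted, 0.256 m / 0.5 = 0.512, -0.01 m / 0.5 = -0.02.

>>> {"fn": "move_arm", "kwargs": {"motion": [[0,0,0,0,0.04,-0.01,0.04],[0,0,0,0.002,0.12,-0.02,0.04],[0,0,0,0.004,0.22,-0.02,0.04],[0,0,0,0.006,0.32,-0.02,0.04],[0,0,0,0.01,0.42,-0.02,0.04],[0,0,0,0.011,0.486,-0.02,0.04],[0,0,0,0.011,0.512,-0.02,0.04],[0,0,0,0.011,0.512,-0.02,0.04]]}}

```text
clock: 27.25
eef_pos: [665.4, -159.2, 121.4]
tcp_rot: [-3.141, 0.001, -0.002]
contact_force: [0.5, 0.6, -0.7]
opening: 0.614
grasp_force: 37.4
```

```bash
python3 - <<'E'
from h import *
p,d,c,W=look(0,0,"w13")
cup(W,666,-158.5,37)
for z in (212,215,218): held(p,d,c,W,z,666,-158,20)
E
```

```text
tcp [ 665.4 -159.2  121.4] [-3.141e+00  1.000e-03 -2.000e-03] cam [[-0.0, -0.95, -0.31, 746.37], [-1.0, 0.0, 0.0, -158.7], [-0.0, 0.31, -0.95, 296.4], [0.0, 0.0, 0.0, 1.0]]
rim n 1111 circle [ 666.2 -158.4] 38.4 lsq [ 666.4 -158.3   35.4]
held 6765 [ 673.6 -159.3  212.7] circle [ 666.  -159.5] 20.0
held 4732 [ 672.3 -158.1  213.2] circle [ 666.  -159.1] 18.8Traceback (most recent call last):
  File "<stdin>", line 4, in <module>
  File "h.py", line 41, in held
    n,l,st,ce=cv2.connectedComponentsWithStats(m.astype(np.uint8));i=1+np.argmax(st[1:,4]);S=W[l==i]
                                                                       ~~~~~~~~~^^^^^^^^^^
    return _wrapfunc(a, 'argmax', axis=axis, out=out, **kwds)
    return bound(*args, **kwds)
ValueError: attempt to get argmax of an empty sequence
```

Converted, 0.105 m / 0.5 = 0.21, 0.104 m / 0.5 = 0.208.

>>> {"fn": "move_arm", "kwargs": {"motion": [[0,0,0,0,-0.001,0.06,0.04],[0,0,0,0,-0.001,0.13,0.04],[0,0,0,0,-0.001,0.176,0.04],[0,0,0,0,-0.001,0.196,0.04],[0,0,0,0,-0.001,0.204,0.04],[0,0,0,0,-0.001,0.208,0.04],[0,0,0,0,-0.001,0.21,0.04],[0,0,0,0,-0.001,0.21,0.04]]}}

```text
clock: 28.3
eef_pos: [666.4, -158.3, 17.6]
tcp_rot: [3.141, -0.001, -0.0]
contact_force: [0.2, -0.5, -1.3]
opening: 0.617
grasp_force: 37.4
```

Converted, -0.18 m / 0.5 = -0.36, -0.13 m / 0.5 = -0.26.

>>> {"fn": "move_arm", "kwargs": {"motion": [[0,0,0,0,0,0,0.055],[0,0,0,0,0,0,0.06],[0,0,0,0,0,0,0.075],[0,0,0,0,0,0,0.0854],[0,0,0,0,0,-0.06,0.0854],[0,0,0,0,0,-0.16,0.0854],[0,0,0,0,0,-0.26,0.0854],[0,0,0,0,0,-0.36,0.0854]]}}

```text
clock: 29.3
eef_pos: [665.9, -158.1, 198.6]
tcp_rot: [-3.142, 0.0, -0.0]
contact_force: [0.4, -1.0, -0.3]
opening: 1.002
grasp_force: 0.0
```

```bash
python3 - <<'E'
from h import *
p,d,c,W=look(0,0,"w14")
cup(W,666,-158,37); cap(W,666,-158,108,20)
p,d=grab_frame("side");cv2.imwrite("pics/s14.png",p[:,:,::-1])
E
```

```text
tcp [ 665.9 -158.1  198.6] [-3.142  0.    -0.   ] cam [[0.0, -0.95, -0.31, 746.64], [-1.0, -0.0, 0.0, -157.46], [-0.0, 0.31, -0.95, 373.69], [0.0, 0.0, 0.0, 1.0]]
rim n 685 circle [ 666.3 -158.4] 38.2 lsq [ 665.8 -158.2   35.7]
cap n 1697 mean [ 666.9 -158.3  107.8] circle [ 666.3 -158.2] 19.9
```

View pics/s14.png

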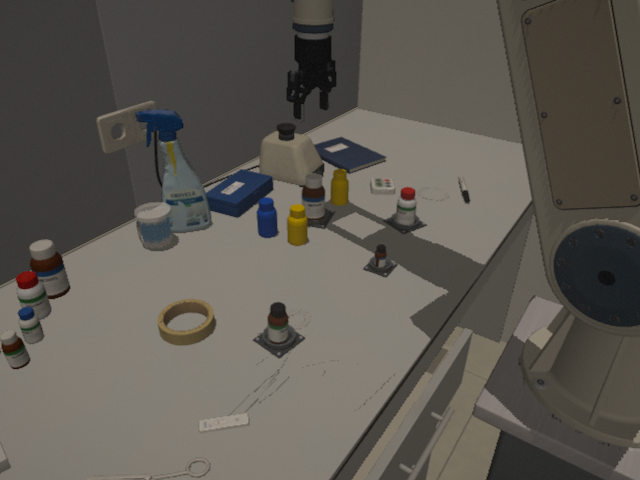

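The side view shows all four bottles upright in their cups: 54 at (313,200), 44 at (406,208), 24 at (380,257) and 34 at (278,325). The tape and timer haven't moved, and the gripper is clear.

```bash
python3 -c "
from rig import order;print(order.sign_off())"
```

```text
the job is handed in; nothing more can be done
None
```

All four bottles now stand upright in the cups that fit them, each within about 2 mm of its cup's centre by the wrist camera; the timer and tape roll were left untouched, and the job was handed in at about 29 s of the 128 s allowed.

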